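Clamp the glued sign foot

TASK

One of the two bar clamps on the gluing jig has the glued wooden sign foot in front of its end stop; a pepper mill is only parked in the other. Pump the trigger of the clamp with the wooden foot, squeeze after squeeze, until its spring pad holds the foot snugly against the stop with the pad pressed in about half of its 16 mm travel, never bottomed. Leave the other clamp, the mill and the things around alone, and finish while still holding that trigger squeezed: do not let go at the end.

Things in the scene. Friction and masses are not known exactly. Their poses are not given: they have to be found in the camera images.
- jig: Fixed plywood gluing jig, 250 (x) by 215 (y) by 16 mm, with two identical bar clamps: clamp 1 at y = +55 mm, clamp 2 at y = -55 mm. Origin on the worktop, board from x = -140 to 110 mm; x points away from the robot along both bars, z up. In each lane from the robot outward: fixed upright handle, trigger, toothed bar with jaw and spring pad, workpiece, end stop.
- sign_foot: The glued-up wooden sign foot, a loose block of two boards, 44 mm (x, along the lane) by 56 mm (y) by 50 mm high, about 0.16 kg. It stands on the jig board just before the end stop of ONE of the two lanes (a gap of 1 to 7 mm to the stop). Origin: centre of its underside (16 mm above the worktop).
- mill: Pepper mill, round, 44 mm diameter, 90 mm high, about 0.1 kg, parked upright in the other lane. Origin: centre of its underside.
- teaspoon: Teaspoon, 132 mm long, 26 mm wide, lying on the jig between the lanes; a bystander.
- mug: Coffee cup, 63 mm diameter with handle, 50 mm high, on the worktop to the right; a bystander.
- card_tray: Card tray 64 x 96 x 30 mm on the worktop to the right; a bystander.
- bell: Domed counter bell, 84 mm diameter, 61 mm high, on the worktop to the left; a bystander.
- grip_1 (a point): TCP place to squeeze clamp 1, fingers down, closing along the jig's x: fixed on the jig at x = -115 mm, 135 mm above the worktop. Handle's near face is 15 mm from it towards the robot; front of the trigger bar 36 mm beyond it when free, 15 mm when fully squeezed. Finger opening here: 72 mm frees the trigger, 30 mm squeezes it fully and meets the handle. Free below down to 100 mm above the worktop.
- trigger_1: Clamp 1's trigger, a steel lever between two cheek plates; origin on its pivot, 85 mm above the worktop, 28 mm beyond the centre of the fixed upright handle (10 mm in x, 26 mm in y, top 156 mm above the worktop).
- trigger_bar_1 (a point): Centre of the round cross bar on top of clamp 1's trigger, 14 mm diameter, 28 mm long along y, beyond the handle, about 134 mm above the worktop. Squeezed towards the handle it moves about 21 mm.
- trigger_travel_1 (a joint): Trigger of clamp 1: 0 free to 0.42 rad fully squeezed to its stop. A spring returns it. A squeeze first takes up some play at the bar teeth (7 mm apart), then carries the jaw along (18 mm inner stroke); on release the jaw stays where it is, so a full squeeze nets about 7 mm. Squeezing takes 10 to 19 N at the cross bar.
- jaw_travel_1 (a joint): Slide of clamp 1's toothed bar and jaw towards the end stop, m; starts at 0 to 0.020, held by a brake (8 N), so it only goes forward.
- pad_travel_1 (a joint): How far clamp 1's spring pad is pressed into its jaw, m: 0 when free to 0.016 when bottomed. Spring: 0.5 N to start, then 0.5 N per mm.
- pad_1: Clamp 1's spring pad, a rubber disc of 32 mm diameter on a stem. Origin: centre of its front face, 40 mm above the worktop, x pointing at the end stop; 17 to 43 mm short of a workpiece at the start.
- stop_1 (a point): Fixed steel end stop of clamp 1, 56 mm wide, 56 mm high. This point: lower edge of the face that looks at the pad, in the middle.
- grip_2 (a point): TCP place to squeeze clamp 2, fingers down, closing along the jig's x: fixed on the jig at x = -115 mm, 135 mm above the worktop. Handle's near face is 15 mm from it towards the robot; front of the trigger bar 36 mm beyond it when free, 15 mm when fully squeezed. Finger opening here: 72 mm frees the trigger, 30 mm squeezes it fully and meets the handle. Free below down to 100 mm above the worktop.
- trigger_2: Clamp 2's trigger, a steel lever between two cheek plates; origin on its pivot, 85 mm above the worktop, 28 mm beyond the centre of the fixed upright handle (10 mm in x, 26 mm in y, top 156 mm above the worktop).
- trigger_bar_2 (a point): Centre of the round cross bar on top of clamp 2's trigger, 14 mm diameter, 28 mm long along y, beyond the handle, about 134 mm above the worktop. Squeezed towards the handle it moves about 21 mm.
- trigger_travel_2 (a joint): Trigger of clamp 2: 0 free to 0.42 rad fully squeezed to its stop. A spring returns it. A squeeze first takes up some play at the bar teeth (7 mm apart), then carries the jaw along (18 mm inner stroke); on release the jaw stays where it is, so a full squeeze nets about 7 mm. Squeezing takes 10 to 19 N at the cross bar.
- jaw_travel_2 (a joint): Slide of clamp 2's toothed bar and jaw towards the end stop, m; starts at 0 to 0.020, held by a brake (8 N), so it only goes forward.
- pad_travel_2 (a joint): How far clamp 2's spring pad is pressed into its jaw, m: 0 when free to 0.016 when bottomed. Spring: 0.5 N to start, then 0.5 N per mm.
- pad_2: Clamp 2's spring pad, a rubber disc of 32 mm diameter on a stem. Origin: centre of its front face, 40 mm above the worktop, x pointing at the end stop; 17 to 43 mm short of a workpiece at the start.
- stop_2 (a point): Fixed steel end stop of clamp 2, 56 mm wide, 56 mm high. This point: lower edge of the face that looks at the pad, in the middle.
There are look-alikes about, which are no part of the job. What is meant by the sign_foot is not orange or red, and is the larger of those in its own colour.

How it is judged:
On the way, in this order (a step that is already met when the one before it is completed fails the run):
1. the jaw facing the wooden foot has been pumped forward by 6 mm (((horizontal distance between sign_foot and stop_1 below 0.05 m and distance of pad_1 from where it was at the start of the episode above 0.006 m) or (horizontal distance between sign_foot and stop_2 below 0.05 m and distance of pad_2 from where it was at the start of the episode above 0.006 m))).
2. its pad touches the wooden foot (contact force between any of pad_1, pad_2 and sign_foot above 0.5 N), for 0.05 s.
At the end, for the whole second after the job is handed in: The fingers still hold the trigger of the clamp with the wooden foot squeezed (over 1 N, trigger over 0.04 rad); its pad is pressed in by 3 to 12 mm and presses the foot (over 1.5 N) upright (within 0.1 rad) against the end stop (within 2.5 mm), everything at rest (((horizontal distance between sign_foot and stop_1 below 0.05 m and value of joint pad_travel_1 between 0.003 and 0.012 m and contact force between pad_1 and sign_foot above 1.5 N and x of sign_foot in the frame of stop_1 above -0.0245 m and contact force between the fingers and trigger_1 above 1 N and value of joint trigger_travel_1 above 0.04 rad and velocity of joint jaw_travel_1 below 0.005 m/s) or (horizontal distance between sign_foot and stop_2 below 0.05 m and value of joint pad_travel_2 between 0.003 and 0.012 m and contact force between pad_2 and sign_foot above 1.5 N and x of sign_foot in the frame of stop_2 above -0.0245 m and contact force between the fingers and trigger_2 above 1 N and value of joint trigger_travel_2 above 0.04 rad and velocity of joint jaw_travel_2 below 0.005 m/s)) and angle between sign_foot's own z axis and vertical below 0.1 rad and linear speed of sign_foot below 0.01 m/s); the arm keeps its last pose, push and grip.
It fails at once if a spring pad is bottomed (over 14.5 mm) (value of joint any of pad_travel_1, pad_travel_2 above 0.0145 m).
It fails at once if the clamp with the mill is pumped (its jaw moves over 5 mm) or the mill is shifted over 10 mm or tipped ((horizontal distance between mill and stop_1 below 0.05 m and distance of pad_1 from where it was at the start of the episode above 0.005 m) or (horizontal distance between mill and stop_2 below 0.05 m and distance of pad_2 from where it was at the start of the episode above 0.005 m) or distance of mill from where it was at the start of the episode above 0.01 m or angle between mill's own z axis and vertical above 0.2 rad).
It fails at once if a thing around is knocked away (over 25 mm) (distance of any of teaspoon, mug, card_tray, bell from where it was at the start of the episode above 0.025 m).
It also fails if it takes over 67 s, if anything falls off the work surface, if the arm or the gripper's body presses on something with over 40 N, if the wrist force passes 120 N, or if a joint passes its speed limit or range.

ROBOT

A 6-joint arm with a two-finger parallel gripper is mounted at the origin on a cart in front of the work surface, level with it; the furniture and walls round the work are solid. World frame = base frame: x ahead of the robot, y to its left, z up, the work surface at z = 0. Lengths are in m, angles in rad, forces in N, time in s.
With the tool pointing down it reaches from about 0.35 to 0.85 m from the base axis. Payload 8.1 kg.
Tool frame: the origin (TCP) lies between the finger pads, 19 mm behind the fingertips; this is the grasp point; z points along the fingers, y is the line along which they close (so a half turn about z gives the same grasp; the last joint's range is limited). The gripper opens to 93 mm and grips with 3 to 60 N. Pads are 15 mm wide; open, the fingers measure 128 mm over their backs; the gripper's body (75 mm by 188 mm) begins 65 mm behind the grasp point.
Start: joints at [1.127, 0.13, 1.488, -0, 1.523, -0.085], TCP at [0.211, 0.562, 0.237] pointing down, gripper open.
Joint ranges: [-2.96, 2.96], [-0.89, 2.26], [0.02, 2.5], [-1.34, 4.48], [0, 2.73], [-2.66, 2.66]. Speed limits (rad/s): [2.39, 2.39, 2.79, 3.14, 3.14, 3.14].

INTERFACE

Orientations are given as a unit quaternion [w, x, y, z].
In Python, from plant import sense, get_image, get_calibration, finish_job gives the robot as it stands. The module is installed in compiled form; this text tells all that it offers.
- The arm moves only by the tool play_rows, never from a script. Its argument "steps" is one flat list of numbers, 4 for each row, row after row: the shift along the tool's x, y, z scaled (see below), then the turn about the tool's z scaled (see below). A call has 1 to 10 rows; each row is the pose to reach, as a shift and turn from the pose commanded when the call began, along the tool's axes at that moment; what a row does not reach only later rows make up. The controller multiplies each number of a shift by 15 cm and each number of a turn by 45 degrees. A row lasts 1/10 s, in which the tool goes at most 50 mm and 8.59 degrees, less where a joint would pass 70% of its speed; a pose out of reach is approached as far as the arm can. A call with a number of a shift or a turn outside -1 to 1 is refused whole. A call with a gripper value outside its range is refused whole. "hand" is the closure, from -1 (fully open) to 1 (shut), so that 0 is half open, set as the call begins (left out, the last holds). The fingers move at their own pace and stop on an object; "grip_force" is the grip in N (left out, the last holds). Time passes only in rows, so rows that repeat a pose let the fingers close. It gives the time, the measured TCP pose, the force, the opening and the grip force at its end, in the units of the state.
- sense(): the state, without advancing time (a new reading comes with each control period).
- get_image(name): name is "scene" or "side" or "wrist"; returns the picture (400x640x3 uint8, red, green, blue); there is no depth.
- get_calibration(name): a dict with "mtx" (3x3 intrinsics, pixels), "R" (3x3) and "t" (3): a world point X has camera coordinates R X + t. Camera axes: x right, y down, z forward; pixel columns grow to the right and rows downward; lengths in m; the calibration is good to about 2 mm. The wrist camera is an equidistant fisheye: a pixel r from the principal point sees the ray r / f radians off the axis. A picture is of the moment at which its call begins: read the wrist's pose just before it. get_calibration takes no time and is no camera call; for the wrist camera it gives the pose at the moment of the call.
- finish_job(): hands the job in; it is judged then, once.
The state is a dict: "time_s": time; "joint_positions": joint angles; "qvel": joint speeds; "joint_efforts": joint torques, N m; "tcp_pos": TCP position; "ee_rot": TCP orientation; "contact_force": force on the tool from outside, world axes, zero at the start; "wrist_torque": the same for the moment, N m; "gripper_width": opening from 0.0 (shut) to 1.0 (fully open); "finger_force": force on a finger pad.
Only numpy, scipy, OpenCV 4.12 (cv2) and the standard library are available. Lean on these libraries where they do the work, as an engineer would, in place of code of your own. Each camera call takes 0.05 s, during which the arm holds its last target. There are 200 camera calls.

## Working session

There is one attempt and no reset: what is moved stays moved. The work goes in short steps, Python scripts to look and compute and a tool call to move; the robot and the scene stay as the last step left them, time stands still between calls to the robot, and variables do not carry over. Pictures are saved under pics/ and viewed, at most 10 in all, crops included, and the job is handed in when it is done.

Besides the shell and the picture viewer there is one more tool, called by a JSON object that holds its "op" and its "data", one argument or row to a line. play_rows: Moves the arm, as the interface text tells. Shifts and turns lie within -1 to 1; 1 stands for 15 cm of shift or 45 degrees of turn. Its arguments: {"type":"object","properties":{"steps":{"type":"array"},"hand":{"type":"number"},"grip_force":{"type":"number"}},"required":["steps"]}

```bash
mkdir -p pics; python3 - <<'E'
from plant import *
import cv2
s=sense(); print(s)
for n in("scene","side"):
    cv2.imwrite(f"pics/{n}0.png",get_image(n)[:,:,::-1])
    c=get_calibration(n); print(n,c)
E
```

```text
{'time_s': 0.0, 'joint_positions': array([ 1.12659719e+00,  1.31153066e-01,  1.48927811e+00, -3.39693863e-05,
        1.52303444e+00, -8.53741363e-02]), 'qvel': array([-0.0004634 , -0.00035387,  0.00056782,  0.00040454, -0.0012803 ,
       -0.0008231 ]), 'joint_efforts': array([-7.06784067e-04, -5.59851944e+01, -4.91751087e+01,  7.62934657e-02,
        3.60447506e-02, -2.33657829e-04]), 'tcp_pos': array([0.21044331, 0.56129652, 0.23639292]), 'ee_rot': array([-2.28706464e-04,  1.78450643e-01,  9.83948419e-01, -9.08281183e-04]), 'contact_force': array([ 0.28822124,  0.22920126, -0.27358791]), 'wrist_torque': array([ 0.00618085, -0.01611257, -0.01611129]), 'finger_force': 0.0, 'gripper_width': 0.9994185860826759}
scene {'mtx': array([[464.19897503,   0.        , 319.39026504],
       [  0.        , 464.19897503, 201.44090469],
       [  0.        ,   0.        ,   1.        ]]), 'R': array([[-0.88943909, -0.45688526, -0.01240858],
       [-0.31050505,  0.62395066, -0.71712774],
       [ 0.33538743, -0.63398851, -0.69683128]]), 't': array([0.46712434, 0.29574687, 1.22123163])}
side {'mtx': array([[502.81943214,   0.        , 328.91807879],
       [  0.        , 502.81943214, 195.2026874 ],
       [  0.        ,   0.        ,   1.        ]]), 'R': array([[ 0.93337362, -0.35827972, -0.02119742],
       [-0.18366743, -0.42607101, -0.88584975],
       [ 0.3083504 ,  0.83072206, -0.46348775]]), 't': array([-0.56294496,  0.15489673,  1.53156048])}
```

View pics/scene0.png

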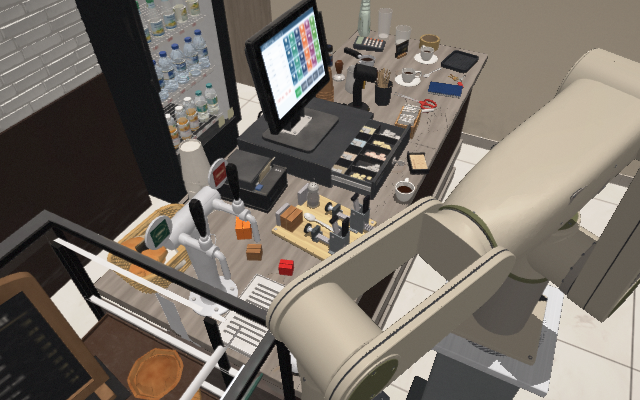

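View pics/side0.png

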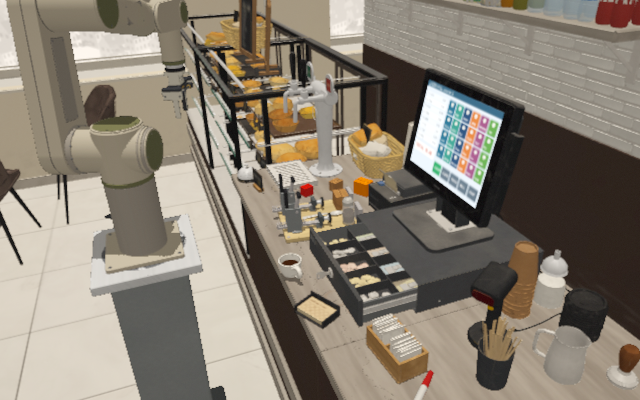

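The jig shows near scene (320,220) and side (315,210). The clamp nearer the arm, at left in the scene view, seems to hold a brown block. I'll enlarge both views.

```bash
python3 - <<'E'
import cv2
a=cv2.imread("pics/scene0.png")[170:270,265:385]; cv2.imwrite("pics/sc.png",cv2.resize(a,None,fx=6,fy=6,interpolation=cv2.INTER_CUBIC))
a=cv2.imread("pics/side0.png")[165:245,265:375]; cv2.imwrite("pics/si.png",cv2.resize(a,None,fx=7,fy=7,interpolation=cv2.INTER_CUBIC))
E
```

```text
(no output)
```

View pics/sc.png

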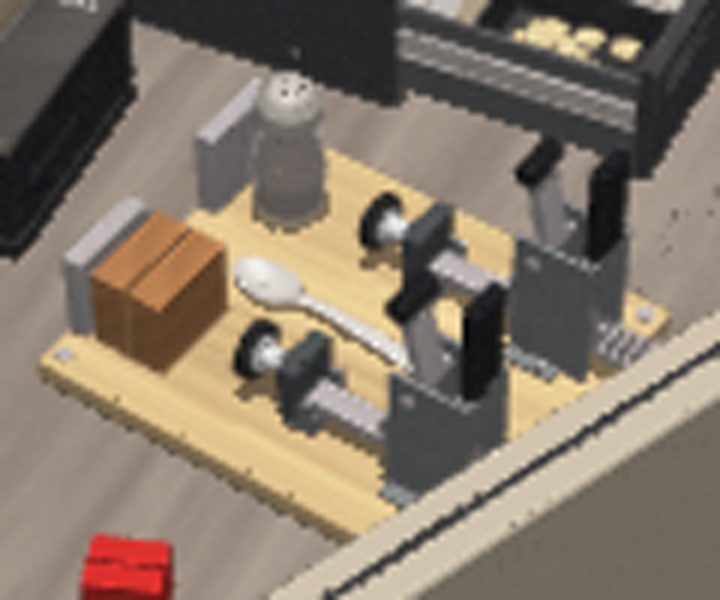

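View pics/si.png

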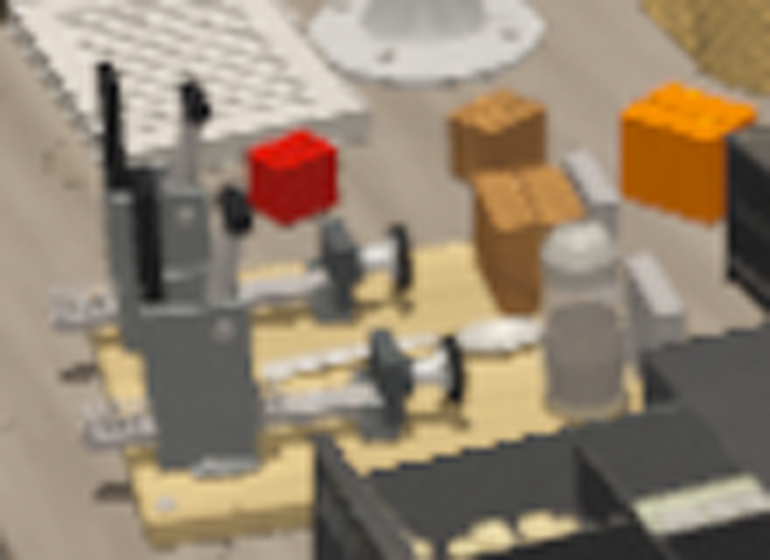

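Foot (brown, two boards) is in the lane with greater y, so clamp 1; the mill is in clamp 2. Next I fit the jig pose from the handle tops, trigger bars and board corners.

```bash
cat >h.py <<'E'
import numpy as np
from plant import *
def proj(n,P):
    c=get_calibration(n); p=(np.asarray(P)@c["R"].T+c["t"])@c["mtx"].T; return p[:,:2]/p[:,2:]
def w(p,P):
    c,s=np.cos(p[2]),np.sin(p[2]); P=np.asarray(P,float)
    return np.c_[P[:,0]*c-P[:,1]*s+p[0],P[:,0]*s+P[:,1]*c+p[1],P[:,2]]
E
python3 - <<'E'
from h import *
from scipy.optimize import least_squares
mm=1e-3
h1,h2,b1,b2=[-135,55,156],[-135,-55,156],[-86,55,134],[-86,-55,134]
S=np.array([h1,h2,b1,b2,[110,107.5,16],[-140,-107.5,16]])*mm
us=np.array([(485,290),(610,157),(413,297),(540,160),(42,362),(668,312)])/6+[265,170]
D=np.array([h1,h2,b1,b2,[-140,-107.5,16]])*mm
ud=np.array([(107,68),(146,185),(195,103),(237,210),(148,518)])/7+[265,165]
f=lambda p:np.r_[(proj("scene",w(p,S))-us).ravel(),(proj("side",w(p,D))-ud).ravel()]
r=least_squares(f,[.55,.0,0],loss="soft_l1"); p=r.x; print(p,np.round(f(p).reshape(-1,2),1))
print("grip1",w(p,[[-.115,.055,.135]]))
# pad1, foot near top edge, stop1: lane x by 1-D fits
for nm,n,u,y,z in [("pad1","side",(403,260),55,40),("pad1","scene",(258,348),55,40),("foot near-top-left y+","scene",(160,312),83,66),("foot near right","scene",(227,245),27,66),("foot far top-left","scene",(93,283),83,66)]:
    uu=np.array(u)/(7 if n=="side" else 6)+([265,165] if n=="side" else [265,170])
    g=least_squares(lambda q:(proj(n,w(p,[[q[0],y*mm,z*mm]]))-uu).ravel(),[0.]); print(nm,n,g.x,g.fun)
np.save("p.npy",p)
c=get_calibration("wrist"); print(c); s=sense(); print(s["tcp_pos"])
E
```

```text
[ 0.55986539 -0.07021658 -0.13999574] [[ 2.3  2. ]
 [ 2.4  1. ]
 [-0.7 -1. ]
 [-0.8 -0.6]
 [-1.7 -1.2]
 [ 0.  -1.3]
 [-2.5  0.2]
 [-3.1 -1.3]
 [ 0.5 -0.3]
 [ 0.5 -0.3]
 [ 0.5  0.3]]
grip1 [[4.53665126e-01 2.92305966e-04 1.35000000e-01]]
pad1 side [0.00718229] [-0.07970718 -0.62378812]
pad1 scene [0.00379858] [ 0.05565269 -0.1072784 ]
foot near-top-left y+ scene [0.04295173] [-0.08795522  0.16849669]
foot near right scene [0.04340431] [-0.10262138  0.20408117]
foot far top-left scene [0.08377041] [ 0.32048669 -0.61395959]
{'mtx': array([[309.70691629,   0.        , 322.57594041],
       [  0.        , 309.70691629, 203.92909962],
       [  0.        ,   0.        ,   1.        ]]), 'R': array([[ 0.35153175,  0.9361725 , -0.00254366],
       [ 0.90670825, -0.3397891 ,  0.249847  ],
       [ 0.23303558, -0.09013552, -0.96828199]]), 't': array([-0.59877801, -0.03023966,  0.3886413 ])}
[0.21047383 0.56137543 0.23650635]
```

```bash
cat >>h.py <<'E'
def tri(us,ud):
    from scipy.optimize import least_squares
    r=least_squares(lambda X:np.r_[(proj("scene",[X])[0]-us),(proj("side",[X])[0]-ud)],[.5,.3,.2]); return r.x,np.abs(r.fun).max()
E
python3 - <<'E'
from h import *
from scipy.optimize import least_squares
import cv2
mm=1e-3
h1,h2,b1,b2=[-125,55,156],[-125,-55,156],[-86,55,134],[-86,-55,134]
S=np.array([h1,h2,b1,b2,[110,107.5,16],[-140,-107.5,16]])*mm
us=np.array([(485,290),(610,157),(413,297),(540,160),(42,362),(668,312)])/6+[265,170]
D=np.array([h1,h2,b1,b2,[-140,-107.5,16]])*mm
ud=np.array([(107,68),(146,185),(195,103),(237,210),(148,518)])/7+[265,165]
f=lambda p:np.r_[(proj("scene",w(p,S))-us).ravel(),(proj("side",w(p,D))-ud).ravel()]
r=least_squares(f,[.55,.0,0],loss="soft_l1"); p=r.x; print(p,np.round(f(p).reshape(-1,2),1))
print("grip1",w(p,[[-.115,.055,.135]]))
for nm,n,u,y,z in [("pad1","side",(403,260),55,40),("pad1","scene",(258,348),55,40),("foot near y+","scene",(160,312),83,66),("foot near y-","scene",(227,245),27,66)]:
    uu=np.array(u)/(7 if n=="side" else 6)+([265,165] if n=="side" else [265,170])
    g=least_squares(lambda q:(proj(n,w(p,[[q[0],y*mm,z*mm]]))-uu).ravel(),[0.]); print(nm,n,g.x,g.fun)
np.save("p.npy",p)
print("frame",tri((268,325),(232,100)),tri((45,215),(385,75)))
print("tap handle top",tri((230,166),(331,78)), tri((196,182),(308,68)))
cv2.imwrite("pics/wr.png",get_image("wrist")[:,:,::-1])
E
```

```text
[ 0.55769289 -0.0692289  -0.13267514] [[ 0.1  0.8]
 [ 0.  -0.1]
 [ 0.  -0.6]
 [-0.3 -0.3]
 [-1.2 -0.5]
 [ 0.5 -1.1]
 [-0.2 -0. ]
 [-0.4 -1.6]
 [-0.3 -0.2]
 [-0.2 -0.2]
 [-0.   0.4]]
grip1 [[0.4509793  0.00050065 0.135     ]]
pad1 side [0.0099819] [-0.09596371 -0.73041637]
pad1 scene [0.00629532] [-0.03340165  0.06539608]
foot near y+ scene [0.04554227] [-0.21327922  0.41502459]
foot near y- scene [0.04557858] [-0.21806511  0.44042939]
frame (array([0.40193011, 0.43783349, 0.29145848]), np.float64(3.289174854401409)) (array([1.0163725 , 0.43048417, 0.30602594]), np.float64(1.5483588581508343))
tap handle top (array([0.67118586, 0.16656148, 0.38883218]), np.float64(3.4632130441910647)) (array([0.65724619, 0.28417124, 0.42417452]), np.float64(3.952915041701786))
```

View pics/wr.png

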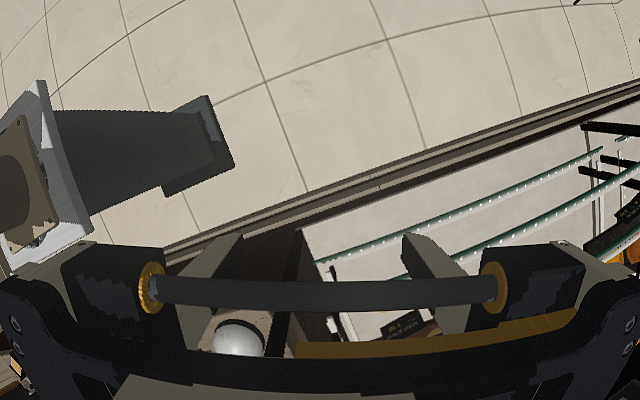

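The refit agrees within about 1 px: jig at (0.558, -0.069), yaw -0.133, so grip_1 is (0.451, 0.0005). The wrist view shows the bell below at (240,340). The case frame starts at x≥0.40, y≥0.43, so the path toward the jig is clear.

{"op": "play_rows", "data": {
  "steps": [-0.13,-0.13,-0.03,0.1,-0.27,-0.27,-0.06,0.2,-0.41,-0.4,-0.09,0.3,-0.54,-0.54,-0.13,0.4,-0.68,-0.67,-0.13,0.53,-0.68,-0.67,-0.13,0.53],
  "hand": -1,
  "grip_force": 30
}}

```text
time_s: 0.75
tcp_pos: [0.2722, 0.4298, 0.2571]
ee_rot: [0.0, 0.38, 0.925, -0.0]
contact_force: [-0.2, 0.3, 0.7]
gripper_width: 1.001
finger_force: 0.0
```

```bash
cat >>h.py <<'E'
from scipy.spatial.transform import Rotation as Ro
def to(X,yaw):  # yaw: world angle of tool y
    s=sense(); q=s["ee_rot"]; R=Ro.from_quat([q[1],q[2],q[3],q[0]]).as_matrix()
    a=np.arctan2(R[1,1],R[0,1]); t=(a-yaw+np.pi)%(2*np.pi)-np.pi
    print("t",s["time_s"],"tcp",s["tcp_pos"].round(4),"toolz",R[:,2].round(3),"yaw",round(np.degrees(a),2),"turn/45",round(t/np.pi*4,3))
    print("shift/.15",(R.T@(np.array(X)-s["tcp_pos"])/.15).round(3))
E
python3 -c "
from h import *
to([.36,.2,.25],-.1327);to([.451,.0005,.25],-.1327)"
```

```text
t 0.75 tcp [0.2722 0.4298 0.2571] toolz [ 0.001 -0.001 -1.   ] yaw 45.29 turn/45 1.175
shift/.15 [-1.494 -0.677  0.049]
t 0.75 tcp [0.2722 0.4298 0.2571] toolz [ 0.001 -0.001 -1.   ] yaw 45.29 turn/45 1.175
shift/.15 [-2.861 -1.195  0.05 ]
```

{"op": "play_rows", "data": {
  "steps": [-0.19,-0.08,0,0.1,-0.38,-0.17,0,0.2,-0.57,-0.25,0,0.3,-0.76,-0.34,0,0.4,-0.95,-0.42,0,0.5,-0.95,-0.42,0,0.5]
}}

```text
time_s: 1.35
tcp_pos: [0.3295, 0.2854, 0.2568]
ee_rot: [0.0, 0.553, 0.833, -0.0]
contact_force: [-0.8, 1.2, -0.6]
gripper_width: 1.004
finger_force: 0.0
```

```bash
python3 -c "
from h import *
to([.451,.0005,.25],-.1327)"
```

```text
t 1.35 tcp [0.3295 0.2854 0.2568] toolz [ 0.    -0.001 -1.   ] yaw 22.9 turn/45 0.678
shift/.15 [-2.065  0.008  0.047]
```

{"op": "play_rows", "data": {
  "steps": [-0.19,0,0,0.13,-0.38,0,0,0.26,-0.57,0,0,0.4,-0.76,0,0,0.54,-0.95,0,0,0.68,-0.95,0,0,0.68]
}}

```text
time_s: 1.95
tcp_pos: [0.3853, 0.1549, 0.2568]
ee_rot: [0.0, 0.753, 0.658, -0.0]
contact_force: [-0.6, 0.1, 0.4]
gripper_width: 1.001
finger_force: 0.0
```

```bash
python3 -c "
from h import *
to([.451,.0005,.23],-.1327)"
```

```text
t 1.95 tcp [0.3853 0.1549 0.2568] toolz [-0. -0. -1.] yaw -7.7 turn/45 -0.002
shift/.15 [-0.961  0.572  0.179]
```

{"op": "play_rows", "data": {
  "steps": [-0.19,0.11,0,0,-0.38,0.23,0,0,-0.58,0.34,0,0,-0.77,0.46,0,0,-0.96,0.57,0,0,-0.96,0.57,0.18,0,-0.96,0.57,0.18,0,-0.96,0.57,0.18,0]
}}

```text
time_s: 2.75
tcp_pos: [0.45, 0.0035, 0.2295]
ee_rot: [-0.001, 0.751, 0.66, -0.001]
contact_force: [-0.4, -0.1, 0.9]
gripper_width: 1.0
finger_force: 0.0
```

```bash
python3 -c "
from h import *
import cv2
to([.451,.0005,.135],-.1327)
I=get_image('wrist')[:,:,::-1]
p=np.load('p.npy')
c=get_calibration('wrist')
for P in w(p,[[-.125,.055,.156],[-.086,.055,.134],[-.086,.069,.134],[-.086,.041,.134]]):
    X=c['R']@P+c['t']; th=np.arctan2(np.hypot(X[0],X[1]),X[2]); d=X[:2]/np.hypot(X[0],X[1])
    print((c['mtx'][0,0]*th*d+c['mtx'][:2,2]).round(1))
cv2.imwrite('pics/w2.png',I)"
```

```text
t 2.75 tcp [0.45   0.0035 0.2295] toolz [-0.002  0.001 -1.   ] yaw -7.35 turn/45 0.006
shift/.15 [-0.019  0.011  0.63 ]
[308.7 222.6]
[357.5 214.4]
[358.1 197.8]
[356.9 230.6]
```

View pics/w2.png

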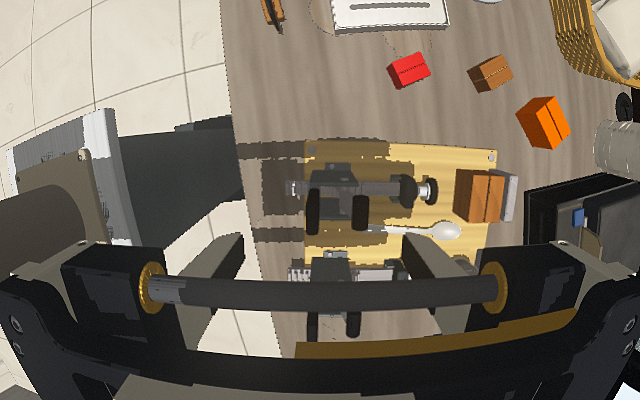

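The wrist view shows clamp 1's handle at (313,212) and trigger bar at (360,212), near the prediction, just 2 mm further out. The foot is at (480,195) in the same lane. I'll go down with that correction.

{"op": "play_rows", "data": {
  "steps": [-0.02,0.025,0.1,0,-0.02,0.025,0.2,0,-0.02,0.025,0.3,0,-0.02,0.025,0.4,0,-0.02,0.025,0.5,0,-0.02,0.025,0.57,0,-0.02,0.025,0.63,0,-0.02,0.025,0.63,0,-0.02,0.025,0.63,0]
}}

```text
time_s: 3.7
tcp_pos: [0.4539, -0.0013, 0.1356]
ee_rot: [-0.0, 0.752, 0.659, 0.0]
contact_force: [0.8, 0.0, -0.6]
gripper_width: 1.0
finger_force: 0.0
```

```bash
cat >>h.py <<'E'
def wproj(P):
    c=get_calibration('wrist'); out=[]
    for q in P:
        X=c['R']@q+c['t']; n=np.hypot(X[0],X[1]); out.append(c['mtx'][0,0]*np.arctan2(n,X[2])*X[:2]/n+c['mtx'][:2,2])
    return np.array(out)
def padx(u,y=.055,z=.04):
    from scipy.optimize import least_squares
    p=np.load('p.npy'); g=least_squares(lambda q:(wproj(w(p,[[q[0],y,z]]))[0]-u),[0.02]); return g.x,g.fun
E
python3 -c "
from h import *
import cv2
to([.451,.0005,.135],-.1327)
p=np.load('p.npy')
print(wproj(w(p,[[-.125,.055,.156],[-.086,.055,.134],[.008,.055,.04],[.0455,.083,.066],[.0455,.027,.066]])).round(1))
I=get_image('wrist')[:,:,::-1]
cv2.imwrite('pics/w3.png',cv2.resize(I[120:320,240:560],None,fx=2.5,fy=2.5,interpolation=cv2.INTER_CUBIC))"
```

```text
t 3.7 tcp [ 0.4539 -0.0013  0.1356] toolz [ 0.  0. -1.] yaw -7.51 turn/45 0.002
shift/.15 [ 0.01  -0.02   0.004]
[[291.2 277.4]
 [369.6 257.5]
 [459.4 209.3]
 [514.5 184.4]
 [504.5 248.6]]
```

View pics/w3.png

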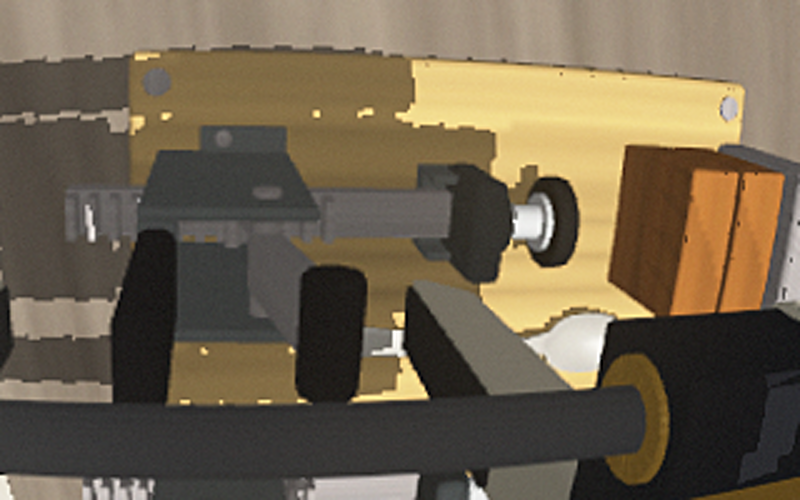

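In this crop (×2.5, offset 240,120) the fingers straddle the handle and bar. The pad front is at crop (568,222) and the foot's near top edge at (692,170), about 37 mm apart, so one full squeeze is safe. I'll track jaw and pad edges in the wrist image by code.

```bash
cat >>h.py <<'E'
def look(pr=True):
    """jaw front edge, pad front edge, foot near top edge as lane x (m), by gray edges in the wrist image"""
    p=np.load('p.npy'); I=get_image('wrist').astype(float); s=sense()
    def line(y,z,x0,x1):   # sample image along lane line
        import cv2
        xs=np.arange(x0,x1,.00025); u=wproj(w(p,np.c_[xs,0*xs+y,0*xs+z])).astype(np.float32)
        return xs,cv2.remap(I.astype(np.float32),u[None,:,0],u[None,:,1],cv2.INTER_LINEAR)[0]
    xs,v=line(.055,.04,-.03,.07); g=v.mean(1)
    d=np.convolve(g,np.r_[np.ones(6),-np.ones(6)]/6,'same')
    e=[(round(xs[i]*1e3,1),int(d[i])) for i in range(6,len(d)-6) if abs(d[i])>25 and abs(d[i])==abs(d[i-6:i+7]).max()]
    xs,v=line(.070,.066,.03,.1); g=v[:,0]
    d=np.convolve(g,np.r_[np.ones(6),-np.ones(6)]/6,'same')
    f=[(round(xs[i]*1e3,1),int(d[i])) for i in range(6,len(d)-6) if abs(d[i])>20 and abs(d[i])==abs(d[i-6:i+7]).max()]
    print("t",round(s["time_s"],2),"open mm",round(s["gripper_width"]*93,1),"ff",round(float(s["finger_force"]),1),"F",s["contact_force"].round(1))
    print("lane edges",e); print("foot top edges(R)",f)
E
python3 -c "
from h import *
look()"
```

```text
t 3.8 open mm 93.4 ff 0.0 F [-0.4  0.3 -0.6]
lane edges [(np.float64(-6.0), 61), (np.float64(-3.5), 92), (np.float64(5.3), -105), (np.float64(7.5), 116), (np.float64(10.0), -181), (np.float64(20.3), 100), (np.float64(35.8), -85)]
foot top edges(R) [(np.float64(51.0), 55), (np.float64(69.8), -98), (np.float64(72.0), 80), (np.float64(92.5), -81)]
```

{"op": "play_rows", "data": {
  "steps": [0,0,0,0,0,0,0,0,0,0,0,0,0,0,0,0,0,0,0,0,0,0,0,0,0,0,0,0,0,0,0,0],
  "hand": 0.3,
  "grip_force": 30
}}

```text
time_s: 4.6
tcp_pos: [0.4536, -0.0013, 0.1363]
ee_rot: [-0.0, 0.752, 0.659, -0.0]
contact_force: [-7.2, -0.0, 14.4]
gripper_width: 0.381
finger_force: 11.6
```

```bash
python3 -c "
from h import *
look(); to([.451,.0005,.135],-.1327)"
```

```text
t 4.65 open mm 34.1 ff 17.8 F [-8.6  1.6 16. ]
lane edges [(np.float64(-26.7), -43), (np.float64(-3.5), 127), (np.float64(8.0), -109), (np.float64(10.3), 103), (np.float64(12.5), -154), (np.float64(23.0), 105), (np.float64(34.8), -78), (np.float64(67.0), 44)]
foot top edges(R) [(np.float64(48.3), 62), (np.float64(68.3), -97), (np.float64(71.0), 79), (np.float64(91.0), -101)]
t 4.65 tcp [ 0.453  -0.0012  0.1363] toolz [-0.002  0.    -1.   ] yaw -7.51 turn/45 0.002
shift/.15 [ 0.01  -0.015  0.008]
```

{"op": "play_rows", "data": {
  "steps": [0,0,0,0,0,0,0,0,0,0,0,0,0,0,0,0,0,0,0,0],
  "hand": 0.37
}}

```text
time_s: 5.15
tcp_pos: [0.4513, -0.001, 0.1362]
ee_rot: [-0.002, 0.752, 0.659, -0.002]
contact_force: [-18.3, 1.7, 22.7]
gripper_width: 0.333
finger_force: 28.9
```

```bash
python3 -c "
from h import *
look()"
```

```text
t 5.2 open mm 30.3 ff 28.9 F [-17.9   1.9  22.8]
lane edges [(np.float64(-21.5), -39), (np.float64(2.0), 119), (np.float64(13.5), -85), (np.float64(15.5), 87), (np.float64(18.0), -146), (np.float64(28.8), 92), (np.float64(35.0), -99)]
foot top edges(R) [(np.float64(48.8), 74), (np.float64(69.3), -97), (np.float64(71.8), 77), (np.float64(92.0), -97)]
```

The first squeeze moved the jaw about 8 mm. Next: release and squeeze again.

{"op": "play_rows", "data": {
  "steps": [0,0,0,0,0,0,0,0,0,0,0,0,0,0,0,0,0,0,0,0,0,0,0,0,0,0,0,0,0,0,0,0,0,0,0,0],
  "hand": -0.75
}}

```text
time_s: 6.1
tcp_pos: [0.4536, -0.0013, 0.1353]
ee_rot: [-0.0, 0.752, 0.659, -0.0]
contact_force: [-0.0, -0.1, -0.4]
gripper_width: 0.874
finger_force: 0.0
```

```bash
python3 -c "
from h import *
look(); to([.451,.0005,.135],-.1327)"
```

```text
t 6.15 open mm 81.2 ff 0.0 F [ 0.2 -0.7 -0.7]
lane edges [(np.float64(-21.5), -47), (np.float64(2.0), 120), (np.float64(13.5), -84), (np.float64(15.5), 89), (np.float64(18.0), -145), (np.float64(28.8), 98), (np.float64(35.5), -83)]
foot top edges(R) [(np.float64(49.0), 64), (np.float64(69.3), -93), (np.float64(71.8), 75), (np.float64(92.5), -95)]
t 6.15 tcp [ 0.4536 -0.0013  0.1354] toolz [-0.  0. -1.] yaw -7.5 turn/45 0.002
shift/.15 [ 0.009 -0.019  0.002]
```

{"op": "play_rows", "data": {
  "steps": [0,0,0,0,0,0,0,0,0,0,0,0,0,0,0,0,0,0,0,0,0,0,0,0,0,0,0,0,0,0,0,0,0,0,0,0,0,0,0,0],
  "hand": 0.37
}}

```text
time_s: 7.15
tcp_pos: [0.4513, -0.001, 0.1361]
ee_rot: [-0.002, 0.752, 0.659, -0.002]
contact_force: [-17.5, 2.0, 21.1]
gripper_width: 0.327
finger_force: 28.6
```

```bash
python3 -c "
from h import *
look()"
```

```text
t 7.2 open mm 30.6 ff 28.6 F [-17.    0.6  22.2]
lane edges [(np.float64(-14.7), -44), (np.float64(-0.7), 38), (np.float64(9.0), 134), (np.float64(20.5), -106), (np.float64(22.8), 101), (np.float64(25.0), -166)]
foot top edges(R) [(np.float64(48.8), 73), (np.float64(69.3), -100), (np.float64(71.8), 82), (np.float64(92.0), -97)]
```

{"op": "play_rows", "data": {
  "steps": [0,0,0,0,0,0,0,0,0,0,0,0,0,0,0,0,0,0,0,0,0,0,0,0,0,0,0,0,0,0,0,0,0,0,0,0],
  "hand": -0.75
}}

```text
time_s: 8.1
tcp_pos: [0.4536, -0.0013, 0.1354]
ee_rot: [-0.0, 0.752, 0.659, -0.0]
contact_force: [0.4, -0.6, -0.6]
gripper_width: 0.875
finger_force: 0.0
```

{"op": "play_rows", "data": {
  "steps": [0,0,0,0,0,0,0,0,0,0,0,0,0,0,0,0,0,0,0,0,0,0,0,0,0,0,0,0,0,0,0,0,0,0,0,0,0,0,0,0],
  "hand": 0.37
}}

```text
time_s: 9.1
tcp_pos: [0.4513, -0.001, 0.1361]
ee_rot: [-0.002, 0.752, 0.659, -0.002]
contact_force: [-17.4, 1.0, 21.7]
gripper_width: 0.328
finger_force: 28.5
```

```bash
python3 -c "
from h import *
import cv2
look()
I=get_image('wrist')[:,:,::-1]
cv2.imwrite('pics/w4.png',cv2.resize(I[150:280,390:590],None,fx=4,fy=4,interpolation=cv2.INTER_CUBIC))"
```

```text
t 9.15 open mm 30.7 ff 28.5 F [-16.6   2.5  21.4]
lane edges [(np.float64(-11.5), 98), (np.float64(-8.0), -109), (np.float64(16.5), 113), (np.float64(28.0), -101), (np.float64(30.0), 99), (np.float64(32.5), -156)]
foot top edges(R) [(np.float64(48.8), 73), (np.float64(69.3), -100), (np.float64(71.8), 82), (np.float64(92.0), -99)]
```

View pics/w4.png

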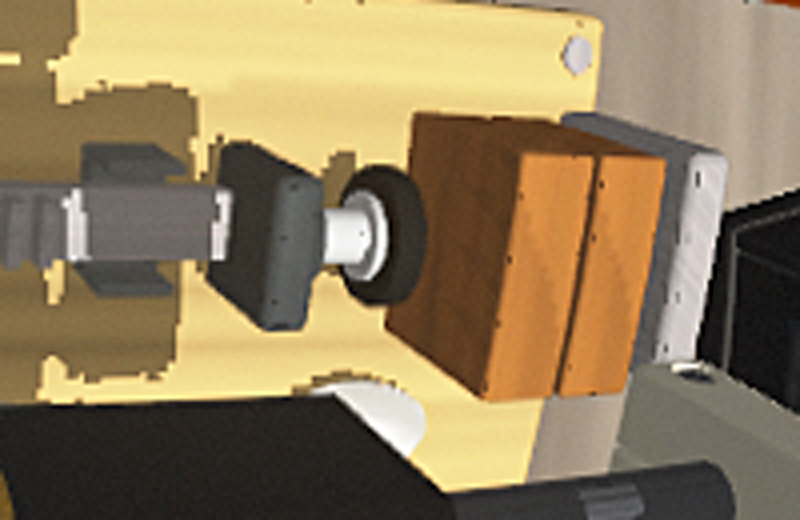

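The crop (×4, offset 390,150) shows the pad front near (425,235), about 16 mm short of the foot's near face (top edge near (525,155)). The foot is still upright with a small gap to the stop. I'll make two more full squeezes.

{"op": "play_rows", "data": {
  "steps": [0,0,0,0,0,0,0,0,0,0,0,0,0,0,0,0,0,0,0,0,0,0,0,0,0,0,0,0,0,0,0,0,0,0,0,0],
  "hand": -0.75
}}

```text
time_s: 10.1
tcp_pos: [0.4536, -0.0013, 0.1354]
ee_rot: [-0.0, 0.752, 0.659, -0.0]
contact_force: [-0.1, -0.1, -0.2]
gripper_width: 0.876
finger_force: 0.0
```

{"op": "play_rows", "data": {
  "steps": [0,0,0,0,0,0,0,0,0,0,0,0,0,0,0,0,0,0,0,0,0,0,0,0,0,0,0,0,0,0,0,0,0,0,0,0,0,0,0,0],
  "hand": 0.37
}}

```text
time_s: 11.1
tcp_pos: [0.4512, -0.001, 0.136]
ee_rot: [-0.002, 0.752, 0.659, -0.002]
contact_force: [-16.2, 1.6, 21.8]
gripper_width: 0.328
finger_force: 28.5
```

```bash
python3 -c "
from h import *
look()"
```

```text
t 11.15 open mm 30.5 ff 28.5 F [-17.    1.   21.9]
lane edges [(np.float64(-11.5), 98), (np.float64(-1.2), -113), (np.float64(24.0), 122), (np.float64(35.0), -118), (np.float64(37.3), 116), (np.float64(39.8), -153)]
foot top edges(R) [(np.float64(48.8), 76), (np.float64(69.3), -98), (np.float64(71.8), 80), (np.float64(92.0), -98)]
```

{"op": "play_rows", "data": {
  "steps": [0,0,0,0,0,0,0,0,0,0,0,0,0,0,0,0,0,0,0,0,0,0,0,0,0,0,0,0,0,0,0,0,0,0,0,0],
  "hand": -0.75
}}

```text
time_s: 12.05
tcp_pos: [0.4536, -0.0013, 0.1354]
ee_rot: [-0.0, 0.752, 0.659, -0.0]
contact_force: [-0.6, -0.8, -0.2]
gripper_width: 0.872
finger_force: 0.0
```

{"op": "play_rows", "data": {
  "steps": [0,0,0,0,0,0,0,0,0,0,0,0,0,0,0,0,0,0,0,0,0,0,0,0,0,0,0,0,0,0,0,0,0,0,0,0,0,0,0,0],
  "hand": 0.37
}}

```text
time_s: 13.05
tcp_pos: [0.4513, -0.001, 0.1361]
ee_rot: [-0.002, 0.752, 0.659, -0.002]
contact_force: [-17.4, -0.1, 21.1]
gripper_width: 0.327
finger_force: 28.4
```

```bash
python3 -c "
from h import *
look()"
```

```text
t 13.1 open mm 30.6 ff 28.4 F [-17.    1.1  21.8]
lane edges [(np.float64(-11.5), 97), (np.float64(5.8), -127), (np.float64(21.5), 32), (np.float64(31.0), 114), (np.float64(42.3), -97), (np.float64(44.8), 98), (np.float64(47.0), -173)]
foot top edges(R) [(np.float64(37.3), 28), (np.float64(48.8), 77), (np.float64(69.0), -98), (np.float64(71.8), 79), (np.float64(92.0), -96)]
```

{"op": "play_rows", "data": {
  "steps": [0,0,0,0,0,0,0,0,0,0,0,0,0,0,0,0,0,0,0,0,0,0,0,0,0,0,0,0,0,0,0,0,0,0,0,0],
  "hand": -0.75
}}

```text
time_s: 14.0
tcp_pos: [0.4536, -0.0013, 0.1354]
ee_rot: [-0.0, 0.752, 0.659, -0.0]
contact_force: [-0.7, -0.1, 0.1]
gripper_width: 0.875
finger_force: 0.0
```

{"op": "play_rows", "data": {
  "steps": [0,0,0,0,0,0,0,0,0,0,0,0,0,0,0,0,0,0,0,0,0,0,0,0,0,0,0,0,0,0,0,0,0,0,0,0,0,0,0,0],
  "hand": 0.37
}}

```text
time_s: 15.0
tcp_pos: [0.4515, -0.001, 0.1361]
ee_rot: [-0.002, 0.752, 0.659, -0.002]
contact_force: [-16.6, 1.0, 21.0]
gripper_width: 0.329
finger_force: 30.0
```

```bash
python3 -c "
from h import *
look()"
```

```text
t 15.05 open mm 30.8 ff 30.0 F [-16.7   1.1  21. ]
lane edges [(np.float64(-11.2), 97), (np.float64(12.0), -117), (np.float64(37.8), 119), (np.float64(45.3), -96), (np.float64(48.0), 96), (np.float64(50.8), -161)]
foot top edges(R) [(np.float64(40.8), 34), (np.float64(51.5), 70), (np.float64(71.8), -98), (np.float64(74.5), 68), (np.float64(94.8), -92)]
```

The pad is now pressed in about 3 mm and the foot has moved about 2.7 mm against the stop. The last squeeze is partial, done in steps toward about 8 mm.

{"op": "play_rows", "data": {
  "steps": [0,0,0,0,0,0,0,0,0,0,0,0,0,0,0,0,0,0,0,0,0,0,0,0,0,0,0,0,0,0,0,0,0,0,0,0],
  "hand": -0.75
}}

```text
time_s: 15.95
tcp_pos: [0.4536, -0.0013, 0.1354]
ee_rot: [-0.0, 0.752, 0.659, -0.0]
contact_force: [-0.0, -0.4, -1.3]
gripper_width: 0.874
finger_force: 0.0
```

{"op": "play_rows", "data": {
  "steps": [0,0,0,0,0,0,0,0,0,0,0,0,0,0,0,0,0,0,0,0,0,0,0,0,0,0,0,0,0,0,0,0,0,0,0,0,0,0,0,0],
  "hand": 0.18
}}

```text
time_s: 16.95
tcp_pos: [0.4551, -0.0015, 0.1363]
ee_rot: [0.001, 0.752, 0.659, 0.001]
contact_force: [7.9, -1.5, 2.7]
gripper_width: 0.415
finger_force: 9.6
```

```bash
python3 -c "
from h import *
look()"
```

```text
t 17.0 open mm 38.3 ff 9.6 F [ 7.4 -1.   2.9]
lane edges [(np.float64(-8.2), 98), (np.float64(12.0), -125), (np.float64(37.5), 129), (np.float64(45.3), -108), (np.float64(47.8), 102), (np.float64(50.5), -156)]
foot top edges(R) [(np.float64(40.8), 30), (np.float64(51.5), 74), (np.float64(71.8), -92), (np.float64(74.8), 71), (np.float64(94.5), -91)]
```

{"op": "play_rows", "data": {
  "steps": [0,0,0,0,0,0,0,0,0,0,0,0,0,0,0,0],
  "hand": 0.27
}}

```text
time_s: 17.4
tcp_pos: [0.4533, -0.0013, 0.1362]
ee_rot: [-0.0, 0.752, 0.659, -0.0]
contact_force: [-5.2, 0.1, 11.4]
gripper_width: 0.372
finger_force: 18.2
```

```bash
python3 -c "
from h import *
look()"
```

```text
t 17.45 open mm 34.4 ff 18.2 F [-3.7 -0.5 12. ]
lane edges [(np.float64(-9.7), 101), (np.float64(15.3), -104), (np.float64(28.3), 28), (np.float64(31.5), 27), (np.float64(41.3), 126), (np.float64(45.8), -100), (np.float64(48.0), 124), (np.float64(50.3), -179)]
foot top edges(R) [(np.float64(40.8), 34), (np.float64(51.5), 73), (np.float64(71.8), -89), (np.float64(74.3), 75), (np.float64(94.8), -79)]
```

The pad is pressed in about 7 mm and the foot has not moved further, so it is against the stop. I'll hold and check that it's settled.

{"op": "play_rows", "data": {
  "steps": [0,0,0,0,0,0,0,0,0,0,0,0,0,0,0,0,0,0,0,0,0,0,0,0,0,0,0,0,0,0,0,0,0,0,0,0,0,0,0,0]
}}

```text
time_s: 18.45
tcp_pos: [0.4533, -0.0012, 0.1363]
ee_rot: [-0.0, 0.752, 0.659, -0.0]
contact_force: [-4.6, -0.3, 12.7]
gripper_width: 0.372
finger_force: 18.2
```

```bash
python3 -c "
from h import *
import cv2
look()
I=get_image('wrist')[:,:,::-1]
cv2.imwrite('pics/w5.png',cv2.resize(I[150:280,390:590],None,fx=4,fy=4,interpolation=cv2.INTER_CUBIC))"
```

```text
t 18.5 open mm 34.7 ff 18.2 F [-4.3 -0.4 12.3]
lane edges [(np.float64(-9.7), 101), (np.float64(15.3), -105), (np.float64(28.3), 27), (np.float64(31.5), 28), (np.float64(41.3), 127), (np.float64(45.8), -99), (np.float64(48.0), 123), (np.float64(50.3), -176)]
foot top edges(R) [(np.float64(40.8), 34), (np.float64(51.5), 68), (np.float64(71.8), -89), (np.float64(74.3), 79), (np.float64(94.8), -80)]
```

View pics/w5.png

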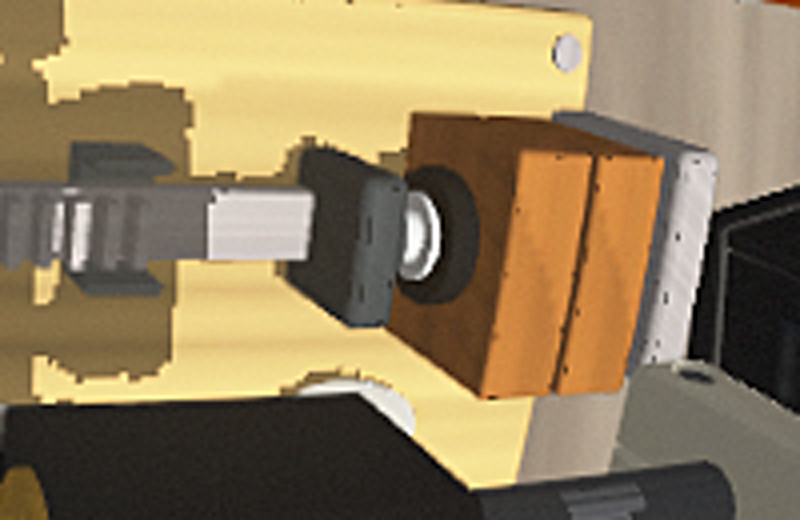

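The pad (440,235) bears on the foot, its stem about half in. The foot is upright and against the stop (640,250), and the readings are steady, so I'm handing in with the trigger held.

```bash
python3 -c "
from plant import *
print(finish_job())"
```

```text
the job is handed in; nothing more can be done
None
```

I handed the job in with clamp 1's trigger still squeezed: its spring pad is pressed in about 7 mm and holds the wooden foot upright against the stop; clamp 2 and the mill were not touched, and no verdict came back.

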